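Unhook the meter from its keyhole studs and lay it in the tray

TASK

The grey meter hangs on two headed studs on the sloping board under the lamp bar. Slide it up the board until the stud heads stand in the wide ends of its keyhole slots, lift it straight off without forcing it, and lay it gently, flat on its back with its screen up, in the shallow metal tray. Leave the other things where they are.

Things in the scene. Friction and masses are not known exactly. Their poses are not given: they have to be found in the camera images.
- module_grip (a point): centre of the meter's grey box body, 80 x 50 x 40 mm (screen and 3 buttons on its front). Axes: x along its length to its top end, y across, z out of the screen. Take the body by its two long sides (50 mm across, along y); its front is 20 mm above this point, the underside of its back plate 25 mm below. Mass about 0.35 kg. Nothing but the studs and friction holds it on the slope
- module: the same meter, origin at the middle of the underside of its dark steel back plate, 190 x 50 x 5 mm, the body on its middle; same axes. The plate's ends stick out 55 mm above and below the body, each with a keyhole slot along x: wide end 26 mm across and 30 mm long, toward the meter's bottom; narrow end 13 mm, toward its top
- slot_wide (a point): middle of the wide end of the meter's upper keyhole, at the plate's underside, 58 mm from the plate's middle along the meter's x. The lower one is 130 mm below it. At the start each stud stands in the narrow end, 22 mm farther up the slot: slide the meter up by 22 mm (17 to 27 works; with more or less the heads catch; it stops at 32), then lift off square to the board, 13 mm or more
- stud (a point): upper of two fixed steel studs on the board, where its axis meets the board's face; the lower stud is 130 mm down the slope. Shank 9 mm thick; head 20 mm across, from 8 to 12 mm off the face, so the 5 mm plate has 3 mm of play under it. Axes as the board's
- board: white sloping board of the stand, 220 x 210 mm, fixed, 35 degrees from level, facing the robot side. Origin on its face under the middle of the hanging meter, 100 mm above the desk. x runs up the slope, y across, z square out of the face. The stand's tubes stand at y = +-98 mm. The studs are on its middle line (y = 0)
- lamp (a point): centre of the underside of the fixed lamp bar (26 mm deep, 215 mm long along the board's y, on two arms from behind), right above the hanging meter, 314 mm above the desk. A tool pointing straight down does not get in beneath it: come from the robot side, tilted, square to the board
- tray: shallow open steel tray, fixed on the desk, 228 x 118 mm outside, walls 17 mm high with a round rim to 20 mm; inner floor 220 x 110 mm, 4 mm above the desk. Origin at the centre of its underside; x along its length, z up. The meter goes in with its length along the tray's x, either way round, 15 mm to spare at each end and 30 mm at each side
- dropper: small brown dropper bottle, 26 mm across, 65 mm high, origin under its foot; bystander
- tape_roll: roll of white label tape lying flat, 58 mm across, 19 mm high, origin at its underside; bystander
- stain_tub: small white bottle with a screw cap, 36 mm across, 48 mm high, origin under its foot; bystander

How it is judged (in metres and radians):
On the way, in this order (a step that is already met when the one before it is completed fails the run):
1. the meter is slid up the board by at least 15 mm while its plate still lies against the board (within 5 mm) (x of module_grip in the frame of board above 0.015 m and z of module_grip in the frame of board below 0.03 m and y of module_grip in the frame of board between -0.01 and 0.01 m), for 0.1 s.
2. the meter is off the studs, its middle lifted more than 20 mm from where it hung on the board (z of module_grip in the frame of board above 0.045 m), for 0.1 s.
At the end, for the whole second after the job is handed in: The meter lies at rest and released on the floor of the tray, screen up, flat within 4.5 degrees, its middle within 35 mm (along) and 45 mm (across) of the tray's middle and no more than 5 mm above its resting height; that is, plate wholly inside the walls (x of module_grip in the frame of tray between -0.035 and 0.035 m and y of module_grip in the frame of tray between -0.045 and 0.045 m and z of module_grip in the frame of tray below 0.034 m and angle between module_grip's own z axis and vertical below 0.08 rad and linear speed of module below 0.02 m/s and contact force between the fingers and module below 0.1 N); the robot touches nothing.
It fails at once if the meter is forced: it and the stand's board and studs press on each other with more than 60 N (contact force between module and board above 60 N).
It fails at once if the meter is dropped: it moves faster than 0.3 m/s with nothing touching it (a fall of about 5 mm) (contact force between module and anything else below 0.01 N and linear speed of module above 0.3 m/s).
It fails at once if a bystander (dropper bottle, tape roll or small white bottle) is moved by more than 30 mm (distance of any of dropper, tape_roll, stain_tub from where it was at the start of the episode above 0.03 m).
It also fails if it takes over 48 s, if anything falls off the work surface, if the arm or the gripper's body presses on something with over 40 N, if the wrist force passes 120 N, or if a joint passes its speed limit or range.

ROBOT

A 6-joint arm with a two-finger parallel gripper is mounted at the origin on the work surface; the furniture and walls round the work are solid. World frame = base frame: x ahead of the robot, y to its left, z up, the work surface at z = 0. Lengths are in m, angles in degrees, forces in N, time in s.
With the tool pointing down it reaches from about 0.3 to 0.75 m from the base axis. Payload 8.5 kg.
Tool frame: the origin (TCP) lies midway between the tips of the shut fingers; the grasp point (between the pads) lies 19 mm behind it; z points along the fingers, y is the line along which they close (so a half turn about z gives the same grasp; the last joint's range is limited). The gripper opens to 85 mm and grips with 20 to 120 N. Pads are 22 mm wide; open, the fingers measure 114 mm over their backs; the gripper's body (76 mm by 85 mm) begins 54 mm behind the grasp point. The pads swing forward as they close: fully open they stand 13 mm farther back than shut.
Start: joints at [65.014, 21.807, 74.336, -0, 83.858, -12.336], TCP at [0.12, 0.537, 0.231] pointing down, gripper open.
Joint ranges: [-178.18, 178.18], [-50.72, 133.34], [12.68, 142.11], [-81.47, 261.47], [9.98, 163.14], [-165.26, 165.26]. Speed limits (degrees/s): [136.94, 136.94, 180, 180, 180, 180].

INTERFACE

Orientations are given as a 3x3 rotation matrix whose columns are the frame's x, y, z axes.
In Python, from rig import env gives the robot as it stands.
- The arm moves only by the tool move_arm, never from a script. Its argument "plan" is a list of rows, each a list of 7 numbers: the turn, a rotation vector about the tool's x, y, z in degrees, then the shift along the tool's x, y, z in cm, then the gripper command: -1 is shut, 1 is fully open, values between are in proportion. In form: [[ax, ay, az, tx, ty, tz, jaw], ...]. A call has 1 to 5 rows; each row is the pose to reach, as a shift and turn from the pose commanded when the call began, along the tool's axes at that moment; what a row does not reach only later rows make up. A row lasts 1/10 s, in which the tool goes at most 50 mm and 8.59 degrees, less where a joint would pass 70% of its speed; a pose out of reach is approached as far as the arm can. A call with a gripper value outside its range is refused whole. The fingers move at their own pace and stop on an object; "squeeze" is the grip in N (left out, the last holds). Time passes only in rows, so rows that repeat a pose let the fingers close. It gives the time, the measured TCP pose, the force, the opening and the grip force at its end, in the units of the state.
- env.observe(): the state, without advancing time (a new reading comes with each control period).
- env.get_image(name): name is "scene" or "side" or "wrist"; returns a dict with "color" (384x512x3 uint8, red, green, blue), "fov_y" (degrees; the focal length in pixels is half the picture's height over the tangent of half this angle, whatever the lens; pixels are square), "cx", "cy" (the principal point, pixels), "R" (3x3) and "t" (3): a world point X has camera coordinates R X + t. Camera axes: x right, y down, z forward; pixel columns grow to the right and rows downward; lengths in m; the calibration is good to about 2 mm. The wrist camera is an equidistant fisheye: a pixel r from the principal point sees the ray r / f radians off the axis. A picture is of the moment at which its call begins. There is no depth.
- env.close_job(): hands the job in; it is judged then, once.
Trained networks look in a picture, given as the dict that the camera call returned (one of the last four; its "shot" number tells which), for a name from the list of things; names that differ only in an ending like _2 or _b are one class to them, and where a whole thing is asked for, a point or a joint stands for the part that bears it (a point fixed in the world has none). Each returns a list of dicts, best first, with "conf" (0 to 1); they miss things now and then, are a little off and sometimes report something else, mostly with a low value. They report only what shows in the picture. A call takes as long as a camera call.
- env.outline_of(target, picture): "mask" (384x512 bool, what is visible of it) and "bbox" ([centre column, centre row, width, height] in pixels, round what is visible of it).
- env.tip_of(target, picture): "pixel" ([column, row] in pixels: a listed point, or the origin of a listed thing).
The state is a dict: "time_s": time; "q": joint angles; "qvel": joint speeds; "joint_efforts": joint torques, N m; "position": TCP position; "tool_rot": TCP orientation; "ft_force": force on the tool from outside, world axes, zero at the start; "wrist_torque": the same for the moment, N m; "grip_width": finger opening in m; "gripper_force": force on a finger pad.
Only numpy, scipy, OpenCV 4.12 (cv2) and the standard library are available. Lean on these libraries where they do the work, as an engineer would, in place of code of your own. Each camera call takes 0.05 s, during which the arm holds its last target. There are 200 camera calls.

## Working session

There is one attempt and no reset: what is moved stays moved. The work goes in short steps, Python scripts to look and compute and a tool call to move; the robot and the scene stay as the last step left them, time stands still between calls to the robot, and variables do not carry over. Pictures are saved under pics/ and viewed, at most 10 in all, crops included, and the job is handed in when it is done.

Besides the shell and the picture viewer there is one more tool, called after ">>>" by a JSON object that holds its "method" and its "body". move_arm: Moves the arm, as the interface text tells. Its arguments: {"type":"object","properties":{"plan":{"type":"array"},"squeeze":{"type":"number"}},"required":["plan"]}

```bash
mkdir -p pics
cat > h.py <<'E'
from rig import env
import numpy as np, cv2
def ray(p,px):
    f=192/np.tan(np.radians(p["fov_y"]/2)); u=(px[0]-p["cx"])/f; v=(px[1]-p["cy"])/f
    R=np.array(p["R"]);t=np.array(p["t"])
    if p.get("name")=="wrist":
        r=np.hypot(u,v); s=np.sin(r)/max(r,1e-9); d=np.array([u*s,v*s,np.cos(r)])
    else: d=np.array([u,v,1.])
    d=R.T@d; return -R.T@t, d/np.linalg.norm(d)
def tri(rs):
    A=0;b=0
    for o,d in rs:
        P=np.eye(3)-np.outer(d,d);A=A+P;b=b+P@o
    x=np.linalg.solve(A,b); return x,[1000*np.linalg.norm((np.eye(3)-np.outer(d,d))@(x-o)) for o,d in rs]
def snap(n):
    p=env.get_image(n); p["name"]=n; return p
E
python3 - <<'E'
from h import *
np.set_printoptions(precision=4,suppress=True)
P={n:snap(n) for n in("scene","side","wrist")}
cv2.imwrite("pics/a.png",np.hstack([P["scene"]["color"],P["side"]["color"]])[:,:,::-1][:, :].copy() if 0 else cv2.resize(np.vstack([np.hstack([P["scene"]["color"],P["side"]["color"]])]),(800,300))[:,:,::-1])
for n in P: print(n,P[n]["fov_y"],-np.array(P[n]["R"]).T@P[n]["t"])
for k in ["module_grip","module","slot_wide","stud","board","lamp","tray","dropper","tape_roll","stain_tub"]:
    rs=[]
    for n in P:
        r=env.tip_of(k,P[n])
        if r and r[0]["conf"]>.3:
            print(k,n,np.round(r[0]["pixel"],1),round(r[0]["conf"],2)); rs.append(ray(P[n],r[0]["pixel"]))
    if len(rs)>1: print("  ",*tri(rs))
s=env.observe();print(s["position"],s["tool_rot"],s["ft_force"],s["grip_width"],s["time_s"])
E
```

```text
scene 46.519769053549034 [-0.0047  0.5144  0.9307]
side 49.96405509513824 [0.3766 0.7944 0.5373]
wrist 65.70646984690485 [0.0515 0.5518 0.3728]
module_grip side [286.4 192.3] 0.93
module scene [317.4 194.9] 0.83
slot_wide scene [307.6 182. ] 0.58
slot_wide side [265.3 186.1] 0.9
   [ 0.6224 -0.2284  0.1227] [np.float64(0.5352138806981855), np.float64(0.5352138806981758)]
stud scene [299.7 175. ] 0.83
stud side [262.1 181.3] 0.85
   [ 0.6297 -0.2052  0.1493] [np.float64(5.306274672128105), np.float64(5.306274672128005)]
board scene [316.7 199.4] 0.87
board side [279.  199.9] 0.72
   [ 0.5831 -0.2279  0.0847] [np.float64(1.420259684281988), np.float64(1.4202596842821058)]
lamp scene [322.5 133.3] 0.78
tray scene [220.8 283.2] 0.97
tray side [242.8 303.5] 0.62
   [ 0.5906  0.1136 -0.0081] [np.float64(0.3344056263787673), np.float64(0.33440562637882476)]
dropper scene [278.5 256.8] 0.68
dropper side [277.6 264.4] 0.54
   [ 0.554  -0.058  -0.0101] [np.float64(2.641579335790003), np.float64(2.6415793357900497)]
tape_roll scene [302.  282.7] 0.62
tape_roll side [318.5 268.7] 0.6
   [ 0.4493 -0.0393  0.0013] [np.float64(1.41530746448001), np.float64(1.4153074644801167)]
stain_tub scene [241.  227.5] 0.43
stain_tub side [212.1 252.7] 0.68
   [ 0.7153 -0.0542 -0.0047] [np.float64(7.362549688457643), np.float64(7.36254968845775)]
[0.1205 0.5366 0.2313] [[-0.9757  0.219  -0.    ]
 [ 0.219   0.9757  0.    ]
 [ 0.      0.     -1.    ]] [ 1.0171 -0.068   0.3659] 0.08549990480470814 1.65
```

View pics/a.png

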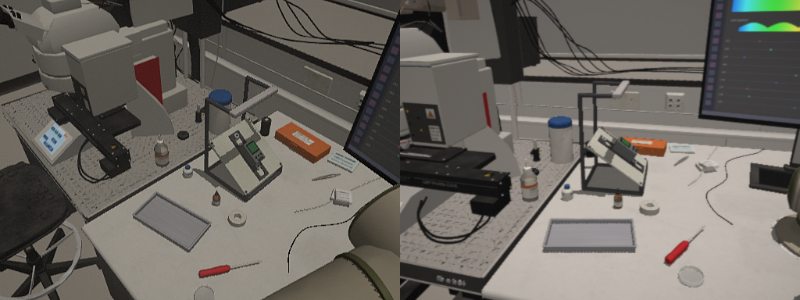

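```bash
cat >> h.py <<'E'
from scipy.optimize import least_squares
S,C=np.sin(np.radians(35)),np.cos(np.radians(35))
def boardR(yaw):
    c,s=np.cos(yaw),np.sin(yaw)
    X=np.array([C*c,C*s,S]);Y=np.array([-s,c,0]);return np.stack([X,Y,np.cross(X,Y)],1)
LOC={"module_grip":(0,0,.025),"module":(0,0,0),"slot_wide":(.058,0,0),"stud":(.080,0,0),"board":(0,0,0)}
def fitboard(obs,x0=(.59,-.23,-.35)):
    # obs: (name, o, d, w)
    def pt(x,k):
        o=np.array([x[0],x[1],.1])
        return np.array([x[0],x[1],.314]) if k=="lamp" else o+boardR(x[2])@np.array(LOC[k])
    def f(x):
        return np.concatenate([((np.eye(3)-np.outer(d,d))@(pt(x,k)-o))*1000*(.3 if k=="lamp" else 1) for k,o,d in obs])
    r=least_squares(f,x0,loss="soft_l1",f_scale=3)
    return r.x,[(k,round(float(np.linalg.norm((np.eye(3)-np.outer(d,d))@(pt(r.x,k)-o))*1000),1)) for k,o,d in obs]
E
python3 - <<'E'
from h import *
P={n:snap(n) for n in("scene","side")}
obs=[]
for n in P:
    for k in list(LOC)+["lamp"]:
        r=env.tip_of(k,P[n])
        if r and r[0]["conf"]>.4: obs.append((k,*ray(P[n],r[0]["pixel"])))
x,e=fitboard(obs); print(x,np.degrees(x[2]),e)
x,e=fitboard([o for o in obs if o[0]!="lamp"]); print(x,np.degrees(x[2]),e)
for n in P:
    r=env.outline_of("tray",P[n])[0]; m=r["mask"].astype(np.uint8)
    c,_=cv2.findContours(m,0,2); c=max(c,key=cv2.contourArea).reshape(-1,2)
    W=[]
    for q in c:
        o,d=ray(P[n],q); W.append((o+d*(.018-o[2])/d[2])[:2])
    print("tray",n,r["conf"],cv2.minAreaRect((np.array(W)*1000).astype(np.float32)))
    r=env.outline_of("module",P[n]); print(n,r[0]["conf"],r[0]["bbox"]) if r else 0
cv2.imwrite("pics/b.png",np.hstack([cv2.resize(P["scene"]["color"][110:270,240:380],None,fx=2.8,fy=2.8),cv2.resize(P["side"]["color"][90:250,220:350],None,fx=2.7,fy=2.8)])[:,:,::-1])
E
```

```text
[ 0.57211228 -0.21927169 -0.02941605] -1.6854152611944309 [('module_grip', 6.2), ('module', 12.5), ('slot_wide', 2.9), ('stud', 3.0), ('board', 3.5), ('lamp', 3.3), ('module_grip', 4.1), ('module', 3.2), ('slot_wide', 3.0), ('stud', 5.8), ('board', 6.8), ('lamp', 7.6)]
[ 0.57203543 -0.21959255 -0.02308848] -1.3228725524716338 [('module_grip', 6.6), ('module', 12.3), ('slot_wide', 2.9), ('stud', 3.1), ('board', 3.8), ('module_grip', 3.9), ('module', 3.1), ('slot_wide', 3.0), ('stud', 5.8), ('board', 6.9)]
tray scene 0.66 ((586.1800537109375, 121.74238586425781), (243.8404541015625, 133.4830780029297), 13.027870178222656)
scene 0.95 [319.7, 197.5, 54.0, 66.6]
tray side 0.88 ((585.84765625, 129.45855712890625), (234.0524139404297, 147.60369873046875), 14.285093307495117)
```

View pics/b.png

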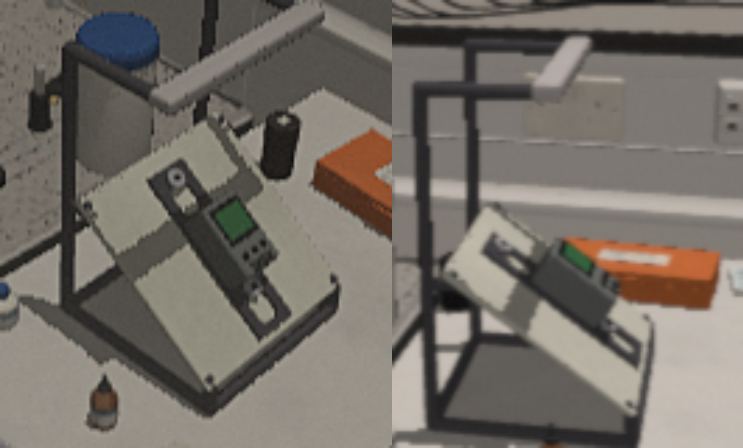

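Run:
```python
from h import *
P={n:snap(n) for n in("scene","side")}
sc=lambda u,v:(u/2.8+240,v/2.8+110); sd=lambda u,v:((u-392)/2.7+220,v/2.8+90)
o=[("scene",sc(177,178),(.08,0,.012)),("scene",sc(262,303),(-.05,0,.012)),("side",sd(505,245),(.08,0,.012)),("side",sd(620,342),(-.05,0,.012))]
c=[("scene",sc(78,203),(1,1)),("scene",sc(208,122),(1,-1)),("scene",sc(338,285),(-1,-1)),("scene",sc(212,403),(-1,1)),("side",sd(443,270),(1,1)),("side",sd(635,415),(-1,1))]
def f(p):
    R=boardR(p[2]);t=np.array([p[0],p[1],.1]);e=[]
    L=[(n,q,l) for n,q,l in o]+[(n,q,(p[3]+a*.11,b*.105,0)) for n,q,(a,b) in c]
    for n,q,l in L:
        w=t+R@np.array(l); X=np.array(P[n]["R"])@w+np.array(P[n]["t"]);F=192/np.tan(np.radians(P[n]["fov_y"]/2))
        e+=[F*X[0]/X[2]+P[n]["cx"]-q[0],F*X[1]/X[2]+P[n]["cy"]-q[1]]
    return np.array(e)
r=least_squares(f,[.57,-.22,-.1,0],loss="soft_l1");print(r.x,np.degrees(r.x[2]));print(np.round(f(r.x).reshape(-1,2),1))
```

```text
[ 0.56139632 -0.20806962  0.06424301  0.01263668] 3.6808531494297783
[[-0.2  3.2]
 [-2.6 -2.7]
 [ 2.3  0.5]
 [-0.9 -6. ]
 [-2.5  0.7]
 [ 1.6 -3.5]
 [ 0.3  0.3]
 [-1.4 -2.2]
 [ 0.9 -0.1]
 [ 2.4 -0.3]]
```

```bash
cat >> h.py <<'E'
from scipy.spatial.transform import Rotation as Ro
np.set_printoptions(precision=4,suppress=True)
def delta(R,p,R0=None,p0=None):
    s=env.observe(); R0=np.array(s["tool_rot"]) if R0 is None else R0; p0=np.array(s["position"]) if p0 is None else p0
    rv=Ro.from_matrix(R0.T@R).as_rotvec(degrees=True); return np.round(np.r_[rv,R0.T@(np.array(p)-p0)*100],2)
def toolB(yaw):
    B=boardR(yaw); return np.stack([-B[:,0],B[:,1],-B[:,2]],1)
E
python3 - <<'E'
from h import *
p=snap("wrist");s=env.observe();T=np.array(s["tool_rot"]);print("camR in tool",T.T@np.array(p["R"]).T)
y=-.05
g=np.array([.56,-.215,.1])+.18*boardR(y)[:,2];print(g)
R0=np.array(s["tool_rot"])
print(delta(R0,[.33,.33,.3]));print(delta(toolB(y),g,R0,np.array([.33,.33,.3])))
E
```

```text
camR in tool [[ 0.0005 -0.9604 -0.2786]
 [ 1.      0.0004  0.0006]
 [-0.0005 -0.2786  0.9604]]
[ 0.4569 -0.2098  0.2474]
[  0.     0.     0.   -24.97 -15.57  -6.87]
[ -2.99 -34.91  -9.48 -24.2  -49.9    5.26]
```

>>> {"method": "move_arm", "body": {"plan": [[0, 0, 0, -5, 0, -2, 1], [0, 0, 0, -10, 0, -3, 1], [0, 0, 0, -15, -5, -5, 1], [0, 0, 0, -20, -9, -7, 1], [0, 0, 0, -25, -14, -7, 1]]}}

```text
time_s: 3.2
position: [0.2994, 0.3962, 0.2953]
tool_rot: [[-0.976, 0.219, 0.002], [0.219, 0.976, 0.001], [-0.001, 0.002, -1.0]]
ft_force: [1.0, 0.7, 0.0]
grip_width: 0.0856
gripper_force: 0.0
```

>>> {"method": "move_arm", "body": {"plan": [[0, -7, -1, -3, -5, 0, 1], [0, -14, -3, -6, -9, 0, 1], [-1, -21, -5, -9, -13, 0, 1], [-1, -28, -7, -11, -18, 0, 1], [-3, -35, -9.5, -13, -23, 0, 1]]}}

```text
time_s: 3.7
position: [0.372, 0.1606, 0.2947]
tool_rot: [[-0.816, 0.047, 0.576], [0.038, 0.999, -0.029], [-0.576, -0.002, -0.817]]
ft_force: [1.7, -0.9, 0.0]
grip_width: 0.0855
gripper_force: 0.0
```

Run:
```python
from h import *
y=-.05
g=np.array([.56,-.215,.1])+.18*boardR(y)[:,2]
print(env.observe()["position"],delta(toolB(y),g))
```

```text
[0.372  0.1606 0.2947] [  0.01   0.2    0.17  -5.61 -36.59   9.81]
```

>>> {"method": "move_arm", "body": {"plan": [[0, 0, 0, -1, -5, 1, 1], [0, 0, 0, -2, -10, 3, 1], [0, 0, 0, -3, -14.5, 4, 1], [0, 0, 0, -4, -19, 6, 1], [0, 0, 0, -5, -23, 7, 1]]}}

```text
time_s: 4.2
position: [0.4341, -0.0516, 0.2678]
tool_rot: [[-0.819, 0.051, 0.572], [0.042, 0.999, -0.03], [-0.573, -0.0, -0.82]]
ft_force: [1.4, 2.3, -0.5]
grip_width: 0.0851
gripper_force: 0.0
```

>>> {"method": "move_arm", "body": {"plan": [[0, 0, 0, 0, -5, 1, 1], [0, 0, 0, 0, -9, 2, 1], [0, 0, 0, 0, -9.5, 2, 1], [0, 0, 0, 0, -9.5, 2, 1]]}}

```text
time_s: 4.6
position: [0.4406, -0.146, 0.2509]
tool_rot: [[-0.82, 0.053, 0.57], [0.044, 0.999, -0.029], [-0.571, 0.001, -0.821]]
ft_force: [-0.6, 0.7, 0.2]
grip_width: 0.0855
gripper_force: 0.0
```

```bash
cat > look.py <<'E'
from h import *
import sys
p=snap("wrist");print(env.observe()["position"],env.observe()["time_s"])
obs=[]
for k in list(LOC)+["lamp"]:
    r=env.tip_of(k,p)
    if r: print(k,np.round(r[0]["pixel"],1),round(r[0]["conf"],2))
    if r and r[0]["conf"]>.4: obs.append((k,*ray(p,r[0]["pixel"])))
x,e=fitboard(obs,(.57,-.215,0)); print(x,np.degrees(x[2]),e)
cv2.imwrite(sys.argv[1],p["color"][:,:,::-1])
E
python3 look.py pics/c.png
```

```text
[ 0.4406 -0.1448  0.2511] 4.65
module_grip [194.6 204.2] 0.91
slot_wide [211.7 241.2] 0.69
stud [207.8 253.5] 0.71
lamp [197.3 206. ] 0.49
[ 0.57   -0.2155  0.0667] 3.8235147404192222 [('module_grip', 2.9), ('slot_wide', 5.1), ('stud', 4.4), ('lamp', 158.1)]
```

View pics/c.png

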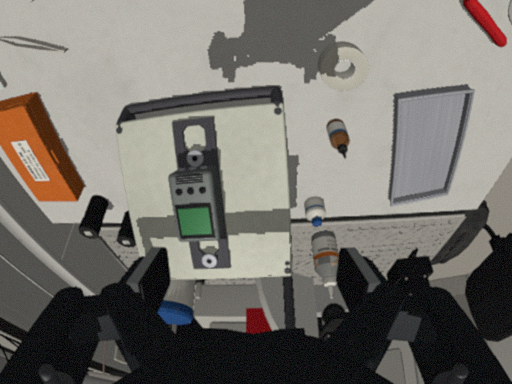

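```bash
cat >> h.py <<'E'
LOC.update({"su":(.08,0,.012),"sl":(-.05,0,.012),"scr":(.02,0,.045)})
E
python3 - <<'E'
from h import *
p=snap("wrist")
ob=[("su",*ray(p,(209,260))),("sl",*ray(p,(195.5,157)))]
ob2=ob+[("module_grip",*ray(p,(194.6,204.2)))]
for o in(ob,ob2):
    x,e=fitboard(o,(.57,-.215,0)); print(x,np.degrees(x[2]),e)
# add two-view
s=snap("scene");d=snap("side")
ob3=ob2+[("su",*ray(s,(303.2,173.6))),("su",*ray(d,(261.9,177.5)))]
x,e=fitboard(ob3,(.57,-.215,0)); print(x,np.degrees(x[2]),e)
for yaw,b in [(x[2],x)]:
    B=boardR(yaw); o=np.array([b[0],b[1],.1]); g=o+B@[-.01,0,.15]; print("goal",g,delta(toolB(yaw),g))
E
```

```text
[ 0.5726 -0.2113  0.0444] 2.544431564264789 [('su', 0.2), ('sl', 0.1)]
[ 0.5736 -0.2126  0.0531] 3.0410842119337103 [('su', 0.9), ('sl', 1.7), ('module_grip', 3.0)]
[ 0.5712 -0.2132  0.0274] 1.5714851558713183 [('su', 3.1), ('sl', 1.8), ('module_grip', 3.6), ('su', 2.8), ('su', 2.6)]
goal [ 0.477  -0.2158  0.2171] [-2.53 -0.16 -3.64 -1.3  -6.93  5.06]
```

>>> {"method": "move_arm", "body": {"plan": [[-3.1, 0, -4.5, -1.5, -3, 3, 1], [-3.1, 0, -4.5, -2.5, -6.7, 5, 1], [-3.1, 0, -4.5, -2.5, -6.7, 7.1, 1], [-3.1, 0, -4.5, -2.5, -6.7, 7.1, 1], [-3.1, 0, -4.5, -2.5, -6.7, 7.1, 1]]}}

```text
time_s: 5.6
position: [0.4981, -0.2143, 0.2071]
tool_rot: [[-0.82, -0.046, 0.57], [-0.037, 0.999, 0.027], [-0.571, 0.001, -0.821]]
ft_force: [0.4, 0.5, 0.5]
grip_width: 0.0855
gripper_force: 0.0
```

```bash
python3 look.py pics/d.png
```

```text
[ 0.4981 -0.2144  0.2078] 5.65
module_grip [248.7 198. ] 0.58
module [250.3 193.1] 0.91
slot_wide [251.2 248.1] 0.65
stud [249.2 261.7] 0.89Traceback (most recent call last):
  File "look.py", line 6, in <module>
    r=env.tip_of(k,p)
ValueError: it knows: board, dropper, lamp, module, module_grip, slot_wide, stain_tub, stud, tape_roll, tray
```

```bash
sed -i 's/^for k in list(LOC)+\["lamp"\]/for k in ["module_grip","module","slot_wide","stud","board"]/' look.py; python3 look.py pics/d.png
```

```text
[ 0.4983 -0.2149  0.2077] 5.95
module_grip [246.4 197.1] 0.96
module [248.6 190. ] 0.84
slot_wide [250.3 245.9] 0.64
stud [248.9 263.9] 0.97
[ 0.5709 -0.2163  0.0666] 3.818556297783402 [('module_grip', 0.7), ('module', 0.6), ('slot_wide', 1.0), ('stud', 1.4)]
```

View pics/d.png

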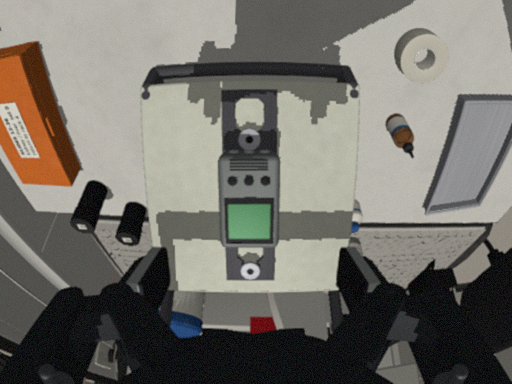

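Run:
```python
from h import *
p=snap("wrist");print(p["cx"],p["cy"])
ob=[("su",*ray(p,(250,270.5))),("sl",*ray(p,(249.3,139.5)))]
for o in(ob,ob+[("module_grip",*ray(p,(246.4,197.1)))]):
    x,e=fitboard(o,(.57,-.215,0)); print(x,np.degrees(x[2]),e)
x,_=fitboard(ob,(.57,-.215,0))
R=toolB(x[2]);B=boardR(x[2])
for h in (.13,.03): print(delta(R,np.array([x[0],x[1],.1])+B@[0,0,h]))
```

```text
252.9095856000219 200.06811013632534
[ 0.5717 -0.2149  0.0472] 2.704759101743885 [('su', 1.2), ('sl', 0.7)]
[ 0.5713 -0.2157  0.0529] 3.0326261578912725 [('su', 1.1), ('sl', 1.5), ('module_grip', 1.7)]
[-0.09 -0.17 -0.12  0.14 -0.33 -0.02]
[-0.09 -0.17 -0.12  0.12 -0.31  9.98]
```

>>> {"method": "move_arm", "body": {"plan": [[0, 0, 0, 0.1, -0.3, 3, 1], [0, 0, 0, 0.1, -0.3, 6, 1], [0, 0, 0, 0.1, -0.3, 8, 1], [0, 0, 0, 0.1, -0.3, 8, 1], [0, 0, 0, 0.1, -0.3, 8, 1]], "squeeze": 25}}

```text
time_s: 6.75
position: [0.5433, -0.216, 0.1411]
tool_rot: [[-0.82, -0.045, 0.57], [-0.037, 0.999, 0.026], [-0.571, 0.0, -0.821]]
ft_force: [0.2, -0.3, 0.7]
grip_width: 0.0853
gripper_force: 0.0
```

```bash
python3 look.py pics/e.png; python3 -c "
from h import *
s=env.observe();print(s['ft_force'])"
```

```text
[ 0.5433 -0.2162  0.1417] 6.8
module_grip [253.2 234.7] 0.8
module [254.2 220.8] 0.78
slot_wide [252.4 291.7] 0.67
stud [250.8 310.2] 0.82
[ 0.5702 -0.2145  0.0204] 1.171356068280902 [('module_grip', 0.7), ('module', 0.8), ('slot_wide', 0.5), ('stud', 2.9)]
[-0.1904 -0.255   0.3956]
```

View pics/e.png

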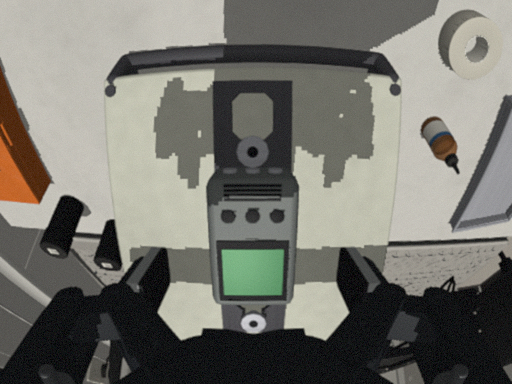

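>>> {"method": "move_arm", "body": {"plan": [[0, 0, 0, 0, 0, 1.5, 1], [0, 0, 0, 0, 0, 3, 1], [0, 0, 0, 0, 0, 4.1, 1], [0, 0, 0, 0, 0, 4.1, 1], [0, 0, 0, 0, 0, 4.1, 1]]}}

```text
time_s: 7.55
position: [0.5696, -0.2139, 0.1096]
tool_rot: [[-0.824, -0.042, 0.565], [-0.034, 0.999, 0.025], [-0.565, 0.001, -0.825]]
ft_force: [0.4, -0.3, -0.0]
grip_width: 0.0849
gripper_force: 0.0
```

>>> {"method": "move_arm", "body": {"plan": [[0, 0, 0, 0, 0, 0, -1], [0, 0, 0, 0, 0, 0, -1], [0, 0, 0, 0, 0, 0, -1], [0, 0, 0, 0, 0, 0, -1], [0, 0, 0, 0, 0, 0, -1]], "squeeze": 25}}

```text
time_s: 8.05
position: [0.5694, -0.2145, 0.1107]
tool_rot: [[-0.823, -0.041, 0.566], [-0.035, 0.999, 0.023], [-0.566, -0.001, -0.824]]
ft_force: [-5.1, -1.2, 5.7]
grip_width: 0.0496
gripper_force: 26.6
```

>>> {"method": "move_arm", "body": {"plan": [[0, 0, 0, 0, 0, 0, -1], [0, 0, 0, 0, 0, 0, -1], [0, 0, 0, 0, 0, 0, -1]]}}

```text
time_s: 8.35
position: [0.5693, -0.2145, 0.1107]
tool_rot: [[-0.823, -0.041, 0.566], [-0.035, 0.999, 0.023], [-0.566, -0.001, -0.824]]
ft_force: [-5.6, -0.9, 6.1]
grip_width: 0.0491
gripper_force: 26.6
```

>>> {"method": "move_arm", "body": {"plan": [[0, 0, 0, 0, 0, -0.1, -1], [0, 0, 0, 0, 0, -0.1, -1], [0, 0, 0, 0, 0, -0.1, -1]], "squeeze": 40}}

```text
time_s: 8.65
position: [0.5691, -0.2143, 0.111]
tool_rot: [[-0.824, -0.041, 0.566], [-0.034, 0.999, 0.024], [-0.566, 0.0, -0.824]]
ft_force: [1.9, -2.0, -0.7]
grip_width: 0.0498
gripper_force: 42.4
```

>>> {"method": "move_arm", "body": {"plan": [[0, 0, 0, -0.4, 0, 0, -1], [0, 0, 0, -0.8, 0, 0, -1], [0, 0, 0, -1.2, 0, 0, -1], [0, 0, 0, -1.2, 0, 0, -1]]}}

```text
time_s: 9.05
position: [0.5792, -0.2136, 0.118]
tool_rot: [[-0.823, -0.042, 0.566], [-0.035, 0.999, 0.024], [-0.566, 0.0, -0.824]]
ft_force: [-0.2, -0.1, -4.0]
grip_width: 0.0495
gripper_force: 42.3
```

>>> {"method": "move_arm", "body": {"plan": [[0, 0, 0, -0.4, 0, 0, -1], [0, 0, 0, -0.8, 0, 0, -1], [0, 0, 0, -1.0, 0, 0, -1], [0, 0, 0, -1.0, 0, 0, -1], [0, 0, 0, -1.0, 0, 0, -1]]}}

```text
time_s: 9.55
position: [0.587, -0.2134, 0.1233]
tool_rot: [[-0.824, -0.042, 0.565], [-0.034, 0.999, 0.024], [-0.566, 0.0, -0.824]]
ft_force: [-0.0, 0.7, -4.7]
grip_width: 0.0493
gripper_force: 42.3
```

```bash
python3 look.py pics/f.png
```

```text
[ 0.5869 -0.2134  0.1233] 9.6
module_grip [255.5 259.7] 0.85
module [256.1 238.7] 0.6
slot_wide [250.6 257.1] 0.58
[ 0.6062 -0.2115 -0.0291] -1.668079372572378 [('module_grip', 3.4), ('module', 1.8), ('slot_wide', 38.7)]
```

View pics/f.png

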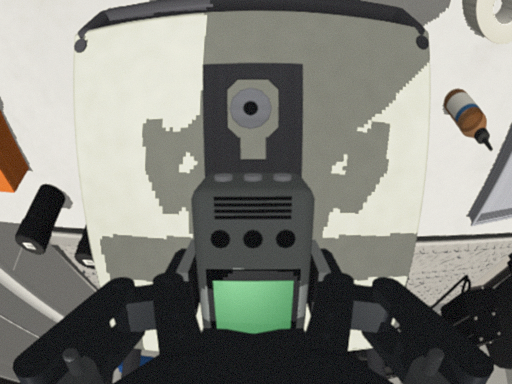

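>>> {"method": "move_arm", "body": {"plan": [[0, 0, 0, 0, 0, -0.5, -1], [0, 0, 0, 0, 0, -1, -1], [0, 0, 0, 0, 0, -1.5, -1], [0, 0, 0, 0, 0, -2, -1], [0, 0, 0, 0, 0, -3, -1]]}}

```text
time_s: 10.35
position: [0.5696, -0.2141, 0.1483]
tool_rot: [[-0.824, -0.042, 0.565], [-0.034, 0.999, 0.024], [-0.566, 0.001, -0.825]]
ft_force: [0.2, 0.5, -3.9]
grip_width: 0.0493
gripper_force: 42.2
```

>>> {"method": "move_arm", "body": {"plan": [[0, 0, 0, 0, 0, -2, -1], [0, 0, 0, 0, 0, -4, -1], [0, 0, 0, 0, 0, -7, -1], [0, 0, 0, 0, 0, -10, -1]], "squeeze": 45}}

```text
time_s: 10.75
position: [0.5124, -0.2163, 0.2317]
tool_rot: [[-0.824, -0.042, 0.565], [-0.034, 0.999, 0.024], [-0.566, 0.0, -0.825]]
ft_force: [0.1, -1.2, -4.3]
grip_width: 0.0496
gripper_force: 48.4
```

Run:
```python
from h import *
s=env.observe();print(s["position"],s["ft_force"],s["q"],s["time_s"])
p=snap("wrist")
r=env.outline_of("tray",p);print(r[0]["conf"],r[0]["bbox"]) if r else 0
m=max(cv2.findContours(r[0]["mask"].astype(np.uint8),0,2)[0],key=cv2.contourArea).reshape(-1,2)
W=[]
for q in m:
    o,d=ray(p,q); W.append((o+d*(.018-o[2])/d[2])[:2])
print(cv2.minAreaRect((np.array(W)*1000).astype(np.float32)))
for k in("module_grip","slot_wide","tray"):
    r=env.tip_of(k,p); print(k,r[:1])
    if k=="tray" and r: o,d=ray(p,r[0]["pixel"]);print(o-d*o[2]/d[2])
p=snap("scene")
r=env.outline_of("tray",p)[0]
m=max(cv2.findContours(r["mask"].astype(np.uint8),0,2)[0],key=cv2.contourArea)
q=cv2.approxPolyDP(cv2.convexHull(m),6,True).reshape(-1,2)
for c in q:
    o,d=ray(p,c);print(c,[(o+d*(h-o[2])/d[2])[:2] for h in(.02,0)])
```

```text
[ 0.5124 -0.2163  0.2317] [ 0.0764 -1.1945 -4.3068] [ -47.1219   12.2497   96.6135   33.0329   52.1193 -155.7676] 10.75
0.58 [467.8, 136.0, 88.4, 127.0]
((585.5044555664062, 117.7158432006836), (244.48336791992188, 137.9873046875), 13.927627563476562)
module_grip [{'pixel': [252.3, 260.0], 'conf': 0.66}]
slot_wide []
tray []
[169 272] [array([0.6879, 0.2031]), array([0.7031, 0.1963])]
[201 245] [array([0.7085, 0.0877]), array([0.7242, 0.0783])]
[270 285] [array([0.4868, 0.0375]), array([0.4976, 0.027 ])]
[239 321] [array([0.4594, 0.1604]), array([0.4696, 0.1526])]
```

Run:
```python
from h import *
s=env.observe();R0=np.array(s["tool_rot"]);p0=np.array(s["position"])
a=np.radians(12.5);c,n=np.cos(a),np.sin(a);D=np.array([[-c,-n,0],[-n,c,0],[0,0,-1.]])
print(delta(R0,[.44,-.19,.25]));print(delta(D,[.47,0,.25],R0,np.array([.44,-.19,.25])))
print(delta(D,[.586,.122,.2],D,np.array([.47,0,.25])))
```

```text
[ 0.    0.    0.    4.81  2.93 -5.76]
[-2.94 34.32 -9.82 -3.11 18.86  2.17]
[  0.     0.     0.   -13.97   9.4    5.  ]
```

>>> {"method": "move_arm", "body": {"plan": [[0, 0, 0, 1.6, 1, -2, -1], [0, 0, 0, 3.2, 2, -4, -1], [0, 0, 0, 4.8, 3, -5.8, -1]]}}

```text
time_s: 11.4
position: [0.4392, -0.1889, 0.2506]
tool_rot: [[-0.824, -0.042, 0.565], [-0.034, 0.999, 0.025], [-0.565, 0.002, -0.825]]
ft_force: [-0.3, 0.2, -4.6]
grip_width: 0.0498
gripper_force: 49.2
```

>>> {"method": "move_arm", "body": {"plan": [[0, 6, -2, -0.5, 3.5, 0.4, -1], [-1, 13, -4, -1, 7, 0.8, -1], [-2, 20, -6, -2, 11, 1.3, -1], [-2, 27, -8, -2.5, 15, 1.8, -1], [-3, 34, -10, -3, 19, 2.2, -1]]}}

```text
time_s: 11.9
position: [0.4695, 0.004, 0.25]
tool_rot: [[-0.975, -0.221, 0.003], [-0.221, 0.975, -0.002], [-0.002, -0.003, -1.0]]
ft_force: [1.8, -1.6, -5.4]
grip_width: 0.0497
gripper_force: 49.1
```

Run:
```python
from h import *
s=env.observe();print(s["position"],s["tool_rot"],s["q"],s["ft_force"])
a=np.radians(12.5);c,n=np.cos(a),np.sin(a);D=np.array([[-c,-n,0],[-n,c,0],[0,0,-1.]])
print(delta(D,[.586,.122,.2]))
```

```text
[0.4695 0.004  0.25  ] [[-0.9753 -0.2209  0.0026]
 [-0.2209  0.9753 -0.0024]
 [-0.002  -0.003  -1.    ]] [ -13.954    12.7871   84.4584   -0.1008   82.5758 -116.7049] [ 1.8257 -1.5952 -5.361 ]
[ -0.17   0.12   0.26 -13.96   8.95   5.  ]
```

>>> {"method": "move_arm", "body": {"plan": [[0, 0, 0, -4, 2.5, 0, -1], [0, 0, 0, -8, 5, 0, -1], [0, 0, 0, -11.5, 7, 2, -1], [0, 0, 0, -14.3, 9, 5, -1], [0, 0, 0, -14.3, 9, 9, -1]]}}

```text
time_s: 12.4
position: [0.5922, 0.1245, 0.159]
tool_rot: [[-0.975, -0.223, 0.01], [-0.223, 0.975, 0.001], [-0.01, -0.001, -1.0]]
ft_force: [0.2, -1.3, -5.0]
grip_width: 0.0496
gripper_force: 49.2
```

>>> {"method": "move_arm", "body": {"plan": [[0, 0, 0, 0, 0, 2, -1], [0, 0, 0, 0, 0, 4, -1], [0, 0, 0, 0, 0, 6, -1], [0, 0, 0, 0, 0, 6, -1]]}}

```text
time_s: 12.8
position: [0.5885, 0.1214, 0.0972]
tool_rot: [[-0.976, -0.22, -0.0], [-0.22, 0.976, 0.0], [0.0, 0.0, -1.0]]
ft_force: [-0.7, 0.5, -4.4]
grip_width: 0.0493
gripper_force: 48.9
```

Run:
```python
from h import *
s=env.observe();print(s["position"],s["tool_rot"],s["ft_force"],s["time_s"])
p=snap("wrist");q=snap("scene");d=snap("side")
cv2.imwrite("pics/g.png",np.hstack([cv2.resize(p["color"],(400,300)),cv2.resize(q["color"][200:350,140:300],(320,300))])[:,:,::-1])
```

```text
[0.5885 0.1214 0.0972] [[-0.9756 -0.2197 -0.0002]
 [-0.2197  0.9756  0.    ]
 [ 0.0002  0.0001 -1.    ]] [-0.6633  0.5078 -4.3863] 12.8
```

View pics/g.png

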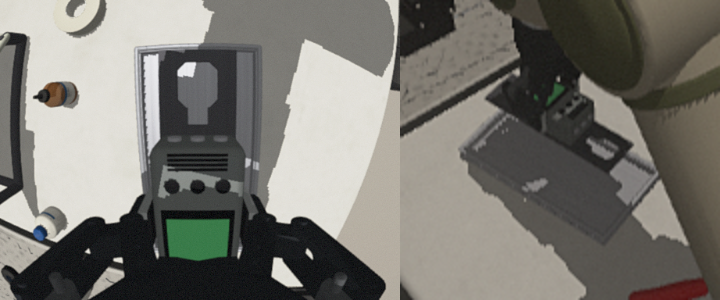

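Run:
```python
from h import *
s=env.observe();p=snap("wrist");T=np.array(s["tool_rot"]);t=np.array(s["position"])
for n,q,z in(("rimL",(176,61),.02),("rimR",(334,59),.02),("plL",(203,66.5),.091),("plR",(302,66.5),.091),("boxL",(192,190),.12)):
    o,d=ray(p,q);w=o+d*(z-o[2])/d[2];print(n,w,T.T@(w-t))
```

```text
rimL [0.4919 0.0394 0.02  ] [ 0.1147 -0.0579  0.0807]
rimR [0.464  0.1549 0.02  ] [0.1166 0.0608 0.0804]
plL [0.5017 0.0751 0.091 ] [ 0.0968 -0.0254  0.0097]
plR [0.4907 0.1239 0.091 ] [0.0968 0.0246 0.0096]
boxL [0.5577 0.0866 0.12  ] [ 0.0394 -0.0266 -0.0188]
```

>>> {"method": "move_arm", "body": {"plan": [[0, 0, 0, 0.2, 0.1, 3, -1], [0, 0, 0, 0.2, 0.1, 5.5, -1], [0, 0, 0, 0.2, 0.1, 7, -1], [0, 0, 0, 0.2, 0.1, 7.7, -1], [0, 0, 0, 0.2, 0.1, 7.7, -1]]}}

```text
time_s: 13.5
position: [0.5885, 0.1214, 0.024]
tool_rot: [[-0.976, -0.219, 0.007], [-0.219, 0.976, -0.0], [-0.007, -0.002, -1.0]]
ft_force: [0.2, 0.2, -4.3]
grip_width: 0.0493
gripper_force: 49.0
```

>>> {"method": "move_arm", "body": {"plan": [[0, 0, 0, 0, 0, 0.2, -1], [0, 0, 0, 0, 0, 0.4, -1], [0, 0, 0, 0, 0, 0.4, -1]]}}

```text
time_s: 13.8
position: [0.5885, 0.1214, 0.0203]
tool_rot: [[-0.976, -0.219, 0.008], [-0.219, 0.976, -0.001], [-0.007, -0.002, -1.0]]
ft_force: [-0.1, 0.4, -4.3]
grip_width: 0.0495
gripper_force: 49.1
```

>>> {"method": "move_arm", "body": {"plan": [[0, 0, 0, 0, 0, 0.2, -1], [0, 0, 0, 0, 0, 0.4, -1], [0, 0, 0, 0, 0, 0.4, -1]]}}

```text
time_s: 14.1
position: [0.5886, 0.1214, 0.0161]
tool_rot: [[-0.976, -0.219, 0.007], [-0.219, 0.976, -0.001], [-0.007, -0.002, -1.0]]
ft_force: [1.1, 0.1, -1.6]
grip_width: 0.0496
gripper_force: 49.6
```

>>> {"method": "move_arm", "body": {"plan": [[0, 0, 0, 0, 0, 0.1, -1], [0, 0, 0, 0, 0, 0.2, -1], [0, 0, 0, 0, 0, 0.2, -1]]}}

```text
time_s: 14.4
position: [0.589, 0.1214, 0.0151]
tool_rot: [[-0.976, -0.22, 0.009], [-0.22, 0.976, -0.001], [-0.009, -0.003, -1.0]]
ft_force: [-0.1, 0.3, 9.0]
grip_width: 0.0494
gripper_force: 50.3
```

Contact; release partway, then rise.

>>> {"method": "move_arm", "body": {"plan": [[0, 0, 0, 0, 0, 0, 0.25], [0, 0, 0, 0, 0, 0, 0.4], [0, 0, 0, 0, 0, 0, 0.5], [0, 0, 0, 0, 0, 0, 0.5], [0, 0, 0, 0, 0, 0, 0.5]]}}

```text
time_s: 14.9
position: [0.5883, 0.1214, 0.0138]
tool_rot: [[-0.976, -0.219, 0.007], [-0.219, 0.976, -0.001], [-0.006, -0.002, -1.0]]
ft_force: [0.1, -0.3, 0.1]
grip_width: 0.064
gripper_force: 0.0
```

>>> {"method": "move_arm", "body": {"plan": [[0, 0, 0, 0, 0, -1, 0.5], [0, 0, 0, 0, 0, -3, 0.5], [0, 0, 0, 0, 0, -6, 0.5], [0, 0, 0, 0, 0, -10, 0.7], [0, 0, 0, 0, 0, -14, 1]]}}

```text
time_s: 15.4
position: [0.5871, 0.1215, 0.156]
tool_rot: [[-0.976, -0.219, 0.007], [-0.219, 0.976, -0.001], [-0.006, -0.002, -1.0]]
ft_force: [0.8, 0.6, 0.6]
grip_width: 0.0846
gripper_force: 0.0
```

Run:
```python
from h import *
s=env.observe();print(s["position"],s["ft_force"],s["grip_width"],s["gripper_force"],s["time_s"])
p=snap("wrist");q=snap("side")
r=env.tip_of("module_grip",p)
o,d=ray(p,r[0]["pixel"]);print(r[0],o+d*(.029-o[2])/d[2])
cv2.imwrite("pics/h.png",np.hstack([cv2.resize(p["color"],(400,300)),cv2.resize(q["color"],(400,300))])[:,:,::-1])
```

```text
[0.5871 0.1215 0.156 ] [0.8385 0.619  0.5611] 0.08464357835967531 0.0 15.4
{'pixel': [253.3, 187.1], 'conf': 0.89} [0.5828 0.1205 0.029 ]
```

View pics/h.png

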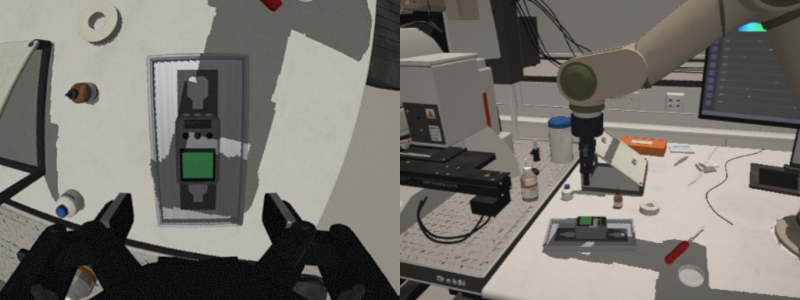

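The wrist picture shows the meter lying flat, screen up, in the middle of the tray: its plate runs from (198,70) to (197,210) inside the tray's (150–248, 55–225). The side view shows the bystanders upright in place.

```bash
python3 -c "
from rig import env
print(env.close_job())"
```

```text
the job is handed in; nothing more can be done
None
```

The meter was slid up about 22 mm, lifted off the studs without forcing, and laid flat, screen up, in the middle of the tray; the bystanders look undisturbed, and the job was handed in at about 15.5 s, though the hand-in returned no verdict.

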